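# Brace the feed jar on its post and unscrew the cap

## Robot

A 7-joint arm with a two-finger parallel gripper is mounted at the origin on the work surface. World frame = base frame: x ahead of the robot, y to its left, z up, the work surface at z = 0. Lengths are in m, angles in rad, forces in N, time in s.
With the tool pointing down it reaches from about 0.4 to 0.875 m from the base axis. Payload 19.3 kg.
Tool frame: the origin (TCP) lies at the very end of the fingers, on their centre line; the grasp point (between the pads) lies bot.grasp_offset behind it (bot.grasp_offset is the distance from the TCP to the grasp point, in m); z points along the fingers, y is the direction in which the jaws open and shut (so a half turn about z gives the same grasp; the last joint's range is limited). The gripper opens to 85 mm and grips with 20 to 120 N. Pads are 22 mm wide; open, the fingers measure 114 mm over their backs; the gripper's body (76 mm by 85 mm) begins 54 mm behind the grasp point. The pads swing forward as they close: fully open they stand 13 mm farther back than shut.
Start: joints at [1.193, 0.521, -0.036, 1.599, 0.021, 1.021, -0.113], TCP at [0.189, -0.596, 0.231] pointing down, gripper open.
Joint ranges: [-2.91, 2.91], [-0.3, 2.13], [-1.5, 1.42], [0.17, 2.43], [-1.26, 4.41], [0.16, 1.93], [-2.52, 2.52]. Speed limits (rad/s): [1.89, 1.89, 2.39, 2.39, 3.01, 3.01, 3.01].

## Interface

Orientations are given as [roll, pitch, yaw] about the fixed x, y, z axes, in that order (R = Rz(yaw) Ry(pitch) Rx(roll)).
In Python, from workcell import bot gives the robot as it stands. The module is installed in compiled form; this text tells all that it offers.
- The arm moves only by the shell command python3 -m handwheel 'ROWS' [OPENING] [FORCE]. ROWS is JSON, a list of rows, each a list of 6 numbers: the shift along the tool's x, y, z as a fraction of full scale, then the turn, a rotation vector about the tool's x, y, z as a fraction of full scale. In form: [[x, y, z, rx, ry, rz], ...]. A call has 1 to 8 rows; each row shifts and turns the commanded pose from where the row before left it, along the tool's axes as they then stand; what a row does not reach is not made up. Full scale, the value 1, is 0.025 m for a shift and 360 degrees for a turn. A row lasts 1/8 s, in which the tool goes at most 62.5 mm and 10.7 degrees, less where a joint would pass 70% of its speed; a pose out of reach is approached as far as the arm can. A call with a number of a shift or a turn outside -1 to 1 is refused whole. A call with a gripper value outside its range is refused whole. OPENING is the closure, from -1 (fully open) to 1 (shut), set as the call begins (- or left out, the last holds). The fingers move at their own pace and stop on an object; FORCE is the grip in N (left out, the last holds). Time passes only in rows, so rows that do not move let the fingers close. It gives the time, the measured TCP pose, the force and the opening at its end, in the units of the state.
- bot.observe(): the state, without advancing time (a new reading comes with each control period).
- bot.grab_frame(name): name is "scene" or "top" or "wrist"; returns a dict with "pixels" (384x512x3 uint8, blue, green, red), "vertical_fov" (degrees; the focal length in pixels is half the picture's height over the tangent of half this angle, whatever the lens; pixels are square), "cx", "cy" (the principal point, pixels), "R" (3x3) and "t" (3): a world point X has camera coordinates R X + t. Camera axes: x right, y down, z forward; pixel columns grow to the right and rows downward; lengths in m; the calibration is good to about 2 mm. A picture is of the moment at which its call begins. There is no depth.
- bot.job_done(): hands the job in, once; it reports no verdict.
Trained networks look in a picture, given as the dict that the camera call returned (one of the last four; its "shot" number tells which), for a name from the list of things; names that differ only in an ending like _2 or _b are one class to them, and where a whole thing is asked for, a point or a joint stands for the part that bears it (a point fixed in the world has none). Each returns a list of dicts, best first, with "score" (0 to 1); they miss things now and then, are a little off and sometimes report something else, mostly with a low value. They report only what shows in the picture. A call takes as long as a camera call. They do not tell look-alikes from the thing itself.
- bot.trace(picture, thing): "region" (384x512 bool, what is visible of it) and "point" ([column, row] in pixels, amid what is visible of it).
The state is a dict: "clock": time; "qpos": joint angles; "qd": joint speeds; "joint_efforts": joint torques, N m; "position": TCP position; "tool_rot": TCP orientation; "force": force on the tool from outside, world axes, zero at the start; "moment": the same for the moment, N m; "grip_width": finger opening in m.
Only numpy, scipy, OpenCV 4.12 (cv2) and the standard library are available. Lean on these libraries where they do the work, as an engineer would, in place of code of your own. Each camera call takes 0.05 s, during which the arm holds its last target.

## Task

Pick up the square feed jar by the bar on its tightly closed cap and push its hollow foot fully down over the square post, so that the post braces it against turning. Then unscrew the cap anticlockwise, stop turning as soon as it comes free, lift it straight up and finish holding it, level, a finger's width or two above the open mouth, with the jar still fully home on the post. Do not let go at the end, do not tip the jar over and leave the flowerpot, bottle and tub alone.

Things in the scene. Friction and masses are not known exactly. Their poses are not given: they have to be found in the camera images.
- jar: white square feed jar, 64 x 64 mm, shoulder 84 mm up, 0.2 to 0.45 kg, stands loose on the bench, capped. Foot: square sleeve open below, 46 x 46 mm inside, 40 mm deep, walls 9 mm. Neck 40 mm across. A small rib stands on each of the two sides facing its +y and -y, under the shoulder. Origin: centre of the underside; z up, x, y square to the sides. May go on the post in any quarter turn
- cap: grey round wing cap, 66 mm across, 23 mm high plus a grip bar on top; 50 g. Origin: centre of its lower edge; z up, x along the bar. Closed, its lower edge is 88 mm above the jar's underside (4 mm over the shoulder), the bar within 15 degrees of the jar's x. A sprung seal presses it up (12 N) under two neck lugs: turning takes 0.2 to 0.5 Nm; the jar can be lifted and pushed down by it
- cap_bar (a point): centre of the cap's grip bar, on the cap's axis, 37 mm above its lower edge. The bar is 60 mm long (cap x), 20 mm wide (cap y), 28 mm high; bar top 51 mm above the cap's lower edge
- jar_mouth (a point): centre of the mouth rim, on the jar's axis, 104 mm above its underside; the closed cap's lower edge is 16 mm below it. Cap turned anticlockwise seen from above: free when its bar is 50 to 115 degrees from the jar's x, i.e. pointing roughly at the ribs (+y, -y); the seal then lifts it 2 mm. Stops at 115 and, clockwise, at -25 degrees
- post: bracing post fixed to the bench: steel plate 110 x 110 x 10 mm with an upright square aluminium spigot 43 x 43 mm in its middle, top 45 mm above the bench, upper edges bevelled 4 mm. Origin: centre of the plate's underside, on the bench; x, y square to the spigot's sides. Fully home, the jar's foot rests on the plate (jar origin 10 mm above this one)
- flowerpot: terracotta flowerpot with a seedling, 84 mm across and 75 mm high (leaves to about 125 mm), loose bystander; origin at the centre of its underside
- bottle: plain round white bottle with a small grey cap, 60 mm across and 140 mm high, loose bystander; origin at the centre of its underside
- tub: clear rectangular open tub, 120 x 160 x 60 mm, loose bystander; origin at the centre of its underside
There are look-alikes about, which are no part of the job. Of the things like the cap, leave any that is purple or turquoise; of the rest the larger one is meant.

How it is judged:
By the outcome, as a careful person would: the job done as asked, in the order asked, and still so for the second after the job is handed in, while the arm keeps its last pose, push and grip.
It also fails if it takes over 51 s, if anything falls off the work surface, if the arm or the gripper's body presses on something with over 40 N, if the wrist force passes 120 N, or if a joint passes its speed limit or range.

## Working session

There is one attempt and no reset: what is moved stays moved. The work goes in short steps, Python scripts to look and compute and a shell command to move; the robot and the scene stay as the last step left them, time stands still between calls to the robot, and variables do not carry over. Pictures are saved under pics/ and viewed, and the job is handed in when it is done.

```bash
mkdir -p pics; cat > h.py <<'E'
import numpy as np, cv2
from workcell import bot
def K(f):
    fl=192/np.tan(np.radians(f["vertical_fov"])/2); return fl
def proj(f,X):
    c=np.array(f["R"])@np.array(X)+np.array(f["t"]); fl=K(f)
    return np.array([f["cx"]+fl*c[0]/c[2], f["cy"]+fl*c[1]/c[2]])
def ray(f,p):
    R=np.array(f["R"]);fl=K(f)
    d=R.T@np.array([(p[0]-f["cx"])/fl,(p[1]-f["cy"])/fl,1.]); o=-R.T@np.array(f["t"]); return o,d
def atz(f,p,z):
    o,d=ray(f,p); return o+d*(z-o[2])/d[2]
def crop(f,x0,y0,x1,y1,s,name):
    im=f["pixels"][y0:y1,x0:x1]; cv2.imwrite(name,cv2.resize(im,None,fx=s,fy=s,interpolation=cv2.INTER_CUBIC))
E
python3 - <<'E'
from h import *
s=bot.observe(); print({k:np.round(v,3) for k,v in s.items()}, bot.grasp_offset)
for n in ["scene","top"]:
    f=bot.grab_frame(n); cv2.imwrite(f"pics/{n}0.png",f["pixels"]); print(n,f["vertical_fov"],f["cx"],f["cy"],np.round(f["R"],3),np.round(f["t"],3))
    for t in ["jar","cap","post"]:
        for d in bot.trace(f,t): print(t,round(d["score"],2),np.round(d["point"]),d["region"].sum(),np.round(atz(f,d["point"],{'jar':.08,'cap':.13,'post':.045}[t]),3))
E
```

```text
{'clock': np.float64(0.0), 'qpos': array([ 1.193,  0.522, -0.036,  1.6  ,  0.021,  1.021, -0.113]), 'qd': array([-0.   ,  0.002,  0.   , -0.   ,  0.001,  0.   , -0.001]), 'joint_efforts': array([ 1.0000e-03, -9.2710e+01,  1.9810e+00, -3.6993e+01,  1.8000e-02,
        8.0000e-03,  0.0000e+00]), 'position': array([ 0.189, -0.595,  0.231]), 'tool_rot': array([-3.14 ,  0.   ,  0.308]), 'force': array([-0.998, -0.116,  0.092]), 'moment': array([ 0.015,  0.003, -0.008]), 'grip_width': np.float64(0.085)} 0.0187
scene 56.070919633967975 257.2899296216491 195.9117438669068 [[ 0.127  0.992  0.002]
 [ 0.829 -0.105 -0.55 ]
 [-0.545  0.071 -0.835]] [-0.052 -0.44   1.19 ]
jar 0.94 [164. 189.] 850 [ 0.536 -0.229  0.08 ]
cap 0.9 [156. 168.] 756 [ 0.513 -0.236  0.13 ]
cap 0.9 [205. 213.] 714 [ 0.641 -0.136  0.13 ]
cap 0.68 [122. 185.] 375 [ 0.55  -0.305  0.13 ]
cap 0.6 [136. 220.] 454 [ 0.64  -0.272  0.13 ]
post 0.57 [353. 168.] 1526 [0.507 0.227 0.045]
top 45.62369198375393 257.6889422086849 177.20859779117785 [[ 0.009 -1.     0.001]
 [-0.975 -0.009 -0.222]
 [ 0.222  0.001 -0.975]] [-0.043  0.637  1.242]
jar 0.59 [319. 236.] 233 [ 0.47 -0.21  0.08]
cap 0.74 [346. 200.] 254 [ 0.562 -0.277  0.13 ]
cap 0.73 [330. 226.] 538 [ 0.492 -0.234  0.13 ]
cap 0.66 [358. 238.] 260 [ 0.459 -0.308  0.13 ]
post 0.75 [160. 236.] 1515 [0.467 0.24  0.045]
```

View pics/scene0.png

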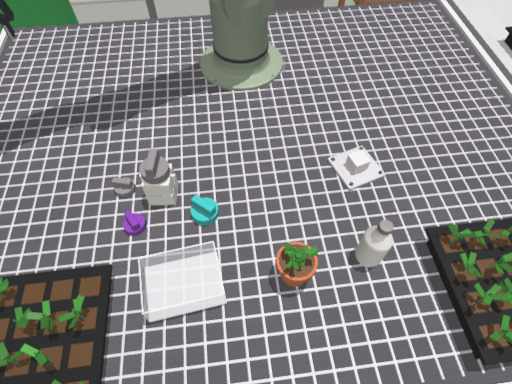

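View pics/top0.png

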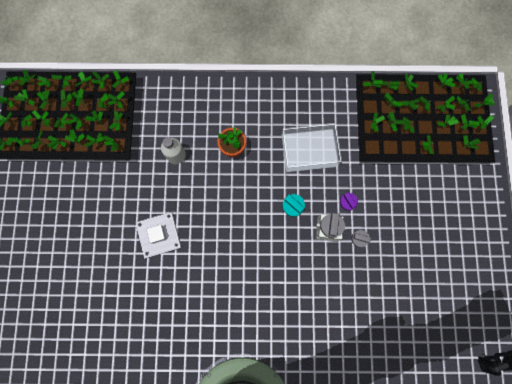

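```bash
python3 - <<'E'
import cv2,numpy as np
a=cv2.imread("pics/scene0.png")[130:240,100:230]; b=cv2.imread("pics/top0.png")[185:260,280:380]
a=cv2.resize(a,(400,338),interpolation=cv2.INTER_CUBIC);b=cv2.resize(b,(400,300),interpolation=cv2.INTER_CUBIC)
cv2.imwrite("pics/c1.png",np.hstack([a[:300],b]))
E
```

```text
(no output)
```

View pics/c1.png

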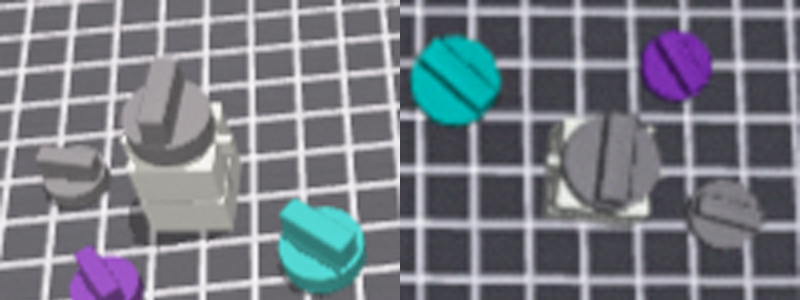

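Candidates for the cap: large grey on the jar (scene 156,168 / top 332,226), small grey (122,185 / 362,239), turquoise (205,213), and purple (134,222). The large grey one on the jar fits: it is not purple or turquoise and it is the larger grey one. The ribs show on the jar's world ±y sides, and the bar lies roughly along world x. I'll move above it.

```bash
python3 -m handwheel '[[0,0,-1,0,0,0.0245],[0,0,-1,0,0,0.0245],[0.8,-1,-1,0,0,0],[0.8,-1,-1,0,0,0],[0.8,-1,0,0,0,0],[0.8,-1,0,0,0,0],[0.8,-1,0,0,0,0],[0.8,-1,0,0,0,0]]' -1; python3 -m handwheel '[[0.8,-1,0,0,0,0],[0.8,-1,0,0,0,0],[0.8,-1,0,0,0,0],[0.8,-1,0,0,0,0],[0.8,-1,0,0,0,0],[0.8,-1,0,0,0,0],[0.8,-1,0,0,0,0],[0,0,0,0,0,0]]'
python3 - <<'E'
from h import *
s=bot.observe(); print(np.round(s["position"],3),np.round(s["tool_rot"],3),np.round(s["qpos"],2),s["clock"])
f=bot.grab_frame("wrist"); cv2.imwrite("pics/w0.png",f["pixels"]); print(f["vertical_fov"])
R=np.array(f["R"]);print(np.round(-R.T@f["t"],3))
for t in ["jar","cap"]:
    for d in bot.trace(f,t): print(t,round(d["score"],2),np.round(d["point"]),d["region"].sum(),np.round(atz(f,d["point"],{'jar':.08,'cap':.12}[t]),3))
E
```

```text
clock: 1.4
position: [0.3099, -0.4447, 0.3314]
tool_rot: [3.141, -0.0, -0.0]
force: [-0.6, -0.3, -0.7]
grip_width: 0.0853
clock: 2.4
position: [0.4507, -0.2687, 0.3313]
tool_rot: [-3.141, -0.0, 0.003]
force: [-0.4, 0.2, -0.1]
grip_width: 0.0852
[ 0.451 -0.269  0.331] [-3.141e+00 -0.000e+00  3.000e-03] [ 0.54  0.27 -0.14  1.73  0.04  1.15 -1.18] 2.4
62.85563412620364
[ 0.52  -0.268  0.473]
jar 0.88 [256. 105.] 341 [ 0.516 -0.27   0.08 ]
cap 0.89 [161.  63.] 2341 [ 0.559 -0.17   0.12 ]
cap 0.85 [283.  59.] 1206 [ 0.563 -0.298  0.12 ]
cap 0.7 [303. 140.] 1040 [ 0.48  -0.322  0.12 ]
cap 0.64 [234. 126.] 2733 [ 0.495 -0.245  0.12 ]
```

View pics/w0.png

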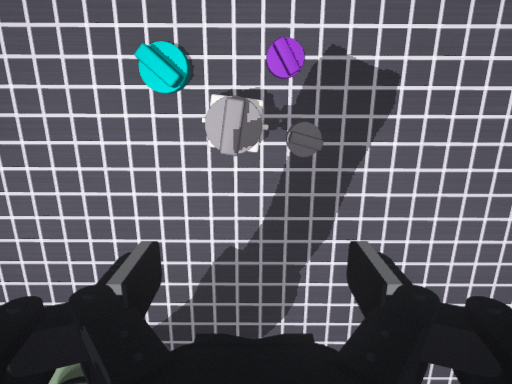

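The wrist view shows the jar with its grey cap at (234,126), bar nearly along world x. I'll enlarge and fit.

```bash
python3 - <<'E'
from h import *
f=bot.grab_frame("wrist"); crop(f,190,80,290,170,6,"pics/w1.png")
for d in bot.trace(f,"cap"):
    if abs(d["point"][0]-234)<8:
        m=d["region"].astype(np.uint8); c,_=cv2.findContours(m,0,2); c=max(c,key=len)
        print(cv2.minEnclosingCircle(c), cv2.fitEllipse(c)); 
        p=cv2.fitEllipse(c)[0]; print(atz(f,p,.111))
f=bot.grab_frame("wrist")
for t in ["cap_bar"]:
    for d in bot.trace(f,t): 
        print(t,d["score"],d["point"],d["region"].sum())
for n,bx in [("scene",(130,140,200,215)),("top",(300,200,370,265))]:
    f=bot.grab_frame(n); crop(f,*bx,8,f"pics/{n}1.png")
E
```

```text
((230.143310546875, 123.63056945800781), 30.47956657409668) ((230.3332977294922, 123.11213684082031), (57.96103286743164, 59.3941535949707), 169.53912353515625)
[ 0.49505494 -0.24386045  0.111     ]
cap_bar 0.9 [157.5, 64.6] 2242
cap_bar 0.79 [299.7, 139.0] 1040
cap_bar 0.75 [230.4, 119.7] 2651
cap_bar 0.58 [281.4, 55.8] 1314
```

View pics/w1.png

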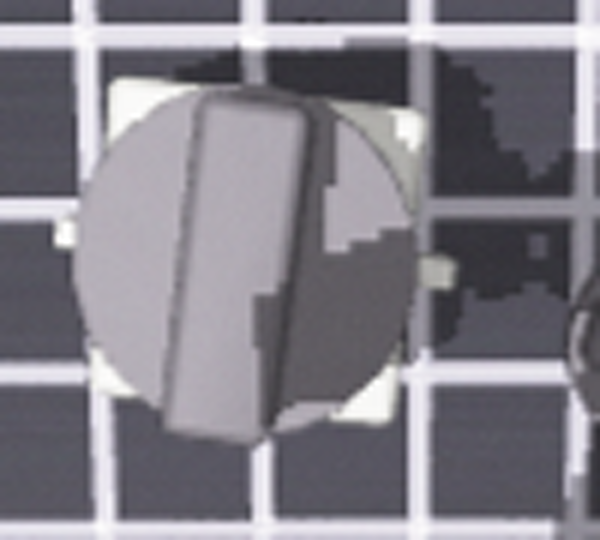

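View pics/scene1.png

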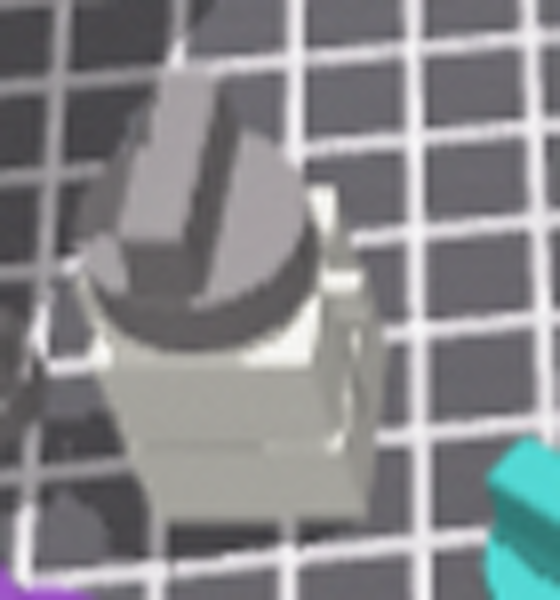

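```bash
python3 - <<'E'
from h import *
f=bot.grab_frame("wrist"); crop(f,190,80,290,170,6,"pics/w2.png")
s=bot.observe(); print(np.round(s["position"],4),np.round(s["tool_rot"],3),np.round(s["qd"],4),s["clock"])
P=lambda x,y,z: atz(f,(190+(x+.5)/6-.5,80+(y+.5)/6-.5),z)
B=[P(x,y,.139) for x,y in [(205,95),(308,105),(258,440),(165,428)]]
print(np.round(B,4),np.mean(B,0))
a=(B[0]+B[1]-B[2]-B[3])[:2]; print("bar ang",np.degrees(np.arctan2(a[1],a[0])),np.linalg.norm(a)/2)
J=[P(x,y,.084) for x,y in [(110,80),(425,112),(393,420)]]
print(np.round(J,4),(J[0]+J[2])/2)
a=J[1]-J[2]; b=J[0]-J[1]; print(np.degrees(np.arctan2(a[1],a[0])),np.degrees(np.arctan2(b[1],b[0])),np.linalg.norm(a),np.linalg.norm(b))
E
```

```text
[ 0.4492 -0.2709  0.3313] [-3.142e+00 -0.000e+00 -1.000e-03] [-0.0021  0.0021 -0.0016  0.0009  0.0014  0.0003 -0.001 ] 2.9
[[ 0.5247 -0.2395  0.139 ]
 [ 0.5231 -0.257   0.139 ]
 [ 0.4659 -0.2474  0.139 ]
 [ 0.468  -0.2309  0.139 ]] [ 0.49543066 -0.24370377  0.139     ]
bar ang -9.043905668293197 0.057680341146037796
[[ 0.5286 -0.2157  0.084 ]
 [ 0.5225 -0.2779  0.084 ]
 [ 0.4614 -0.2716  0.084 ]] [ 0.49499087 -0.24367841  0.084     ]
-5.851403670118975 84.4391231729658 0.06146219150438544 0.06246093129710324
```

View pics/w2.png

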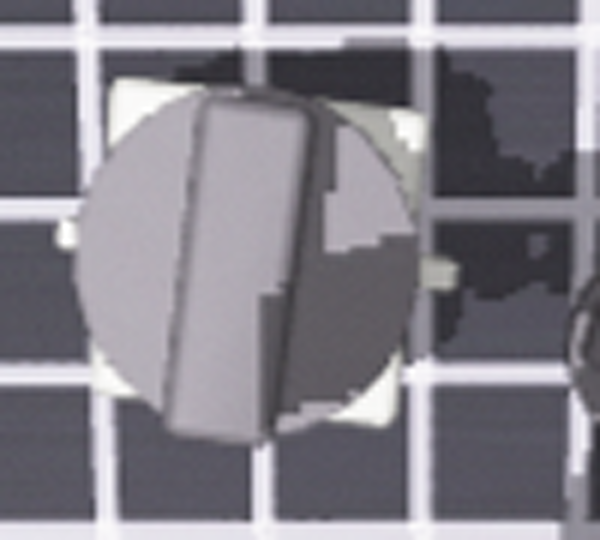

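Bar centre is (0.495,-0.244), bar at -9°, and the jar is centred at the same point at about -5.7°. Bar length reads 58 of 60 mm and side reads 62 of 64 mm, so this is consistent. I'll descend and measure the post too.

```bash
python3 -m handwheel '[[0.92,-0.55,-0,0,0,0],[0.93,-0.54,0,0,0,0],[0,0,1,0,0,0.025],[0,0,1,0,0,0],[0,0,1,0,0,0],[0,0,1,0,0,0],[0,0,1,0,0,0],[0,0,0.8,0,0,0]]' -1; python3 -m handwheel '[[0,0,0,0,0,0],[0,0,0,0,0,0]]'
python3 - <<'E'
from h import *
f=bot.grab_frame("wrist"); cv2.imwrite("pics/w3.png",f["pixels"])
s=bot.observe(); print(np.round(s["position"],4),np.round(s["tool_rot"],4),s["clock"])
for n,z in [("scene",8),("top",8)]:
    f=bot.grab_frame(n); 
    bx={"scene":(325,140,390,195),"top":(130,205,190,265)}[n]; crop(f,*bx,9,f"pics/{n}2.png")
E
```

```text
clock: 3.9
position: [0.4954, -0.2435, 0.1853]
tool_rot: [-3.141, 0.0, -0.157]
force: [0.4, 0.4, -0.2]
grip_width: 0.0854
clock: 4.15
position: [0.496, -0.2436, 0.1871]
tool_rot: [3.141, -0.001, -0.157]
force: [0.9, 0.3, 0.3]
grip_width: 0.0854
[ 0.496  -0.2437  0.1872] [ 3.1413e+00 -1.2000e-03 -1.5740e-01] 4.2
```

View pics/w3.png

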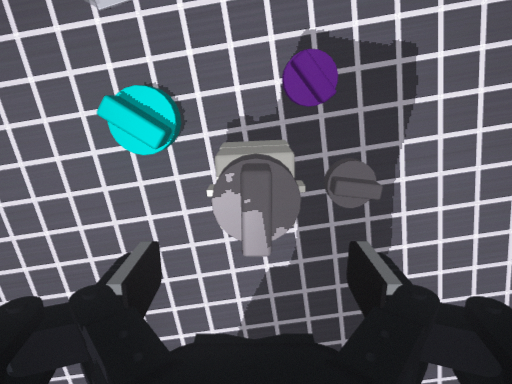

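View pics/scene2.png

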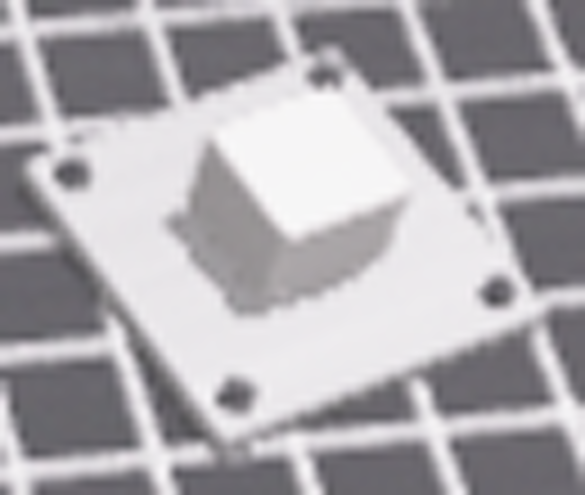

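View pics/top2.png

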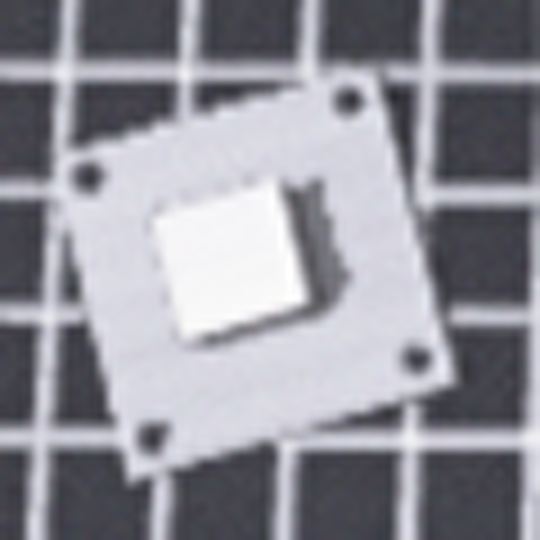

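The bar is centred between the fingers (col ~257, rows 165–255). I'll descend to the grasp height, close, and work out the post pose.

```bash
python3 -m handwheel '[[0,0,1,0,0,0],[0,0,1,0,0,0],[0,0,0.87,0,0,0],[0,0,0,0,0,0]]' -1
python3 -m handwheel '[[0,0,0,0,0,0],[0,0,0,0,0,0],[0,0,0,0,0,0],[0,0,0,0,0,0],[0,0,0,0,0,0],[0,0,0,0,0,0]]' 1 100
python3 - <<'E'
from h import *
s=bot.observe(); print(np.round(s["position"],4),np.round(s["tool_rot"],4),s["clock"],s["force"],s["moment"],s["grip_width"])
def an(C):
    o=[]
    for i in range(4):
        d=C[(i+1)%4]-C[i]; o.append(((np.degrees(np.arctan2(d[1],d[0]))+45)%90-45, np.linalg.norm(d[:2])))
    return np.round(o,4).tolist()
for n,(x0,y0),pl,sp in [("scene",(325,140),[(35,165),(335,45),(540,315),(230,448)],[(210,140),(350,95),(408,190),(295,238)]),
  ("top",(130,205),[(65,155),(375,70),(455,382),(130,480)],[(155,212),(272,180),(307,298),(188,340)])]:
    f=bot.grab_frame(n)
    for q,z in [(pl,.010),(sp,.043)]:
        C=np.array([atz(f,(x0+(x+.5)/9-.5,y0+(y+.5)/9-.5),z) for x,y in q])
        print(n,z,np.round(C.mean(0),4),an(C))
    cv2.imwrite(f"pics/{n}3.png",f["pixels"])
f=bot.grab_frame("wrist"); cv2.imwrite("pics/w4.png",f["pixels"])
E
```

```text
clock: 4.8
position: [0.4951, -0.2432, 0.1139]
tool_rot: [-3.141, 0.002, -0.157]
force: [0.5, -0.7, 0.2]
grip_width: 0.0853
clock: 5.55
position: [0.4959, -0.2439, 0.115]
tool_rot: [3.141, -0.001, -0.158]
force: [-0.2, -1.0, 6.5]
grip_width: 0.0179
[ 0.4959 -0.2439  0.115 ] [ 3.1411e+00 -9.0000e-04 -1.5750e-01] 5.55 [-0.19352644 -1.02868329  6.4919674 ] [-0.59613608  0.16421907 -0.0053818 ] 0.017929973450646324
scene 0.01 [0.4751 0.252  0.01  ] [[18.7633, 0.1067], [15.3099, 0.1101], [18.6045, 0.1056], [15.8735, 0.1098]]
scene 0.043 [0.4751 0.2533 0.043 ] [[14.249, 0.0455], [9.728, 0.0363], [19.2048, 0.0383], [20.7862, 0.0398]]
top 0.01 [0.4758 0.2529 0.01  ] [[16.1486, 0.1042], [17.0222, 0.1062], [17.3395, 0.1081], [14.9832, 0.1084]]
top 0.043 [0.4766 0.2541 0.043 ] [[16.0429, 0.0382], [19.4746, 0.0396], [20.1763, 0.0393], [17.8207, 0.0424]]
```

View pics/w4.png

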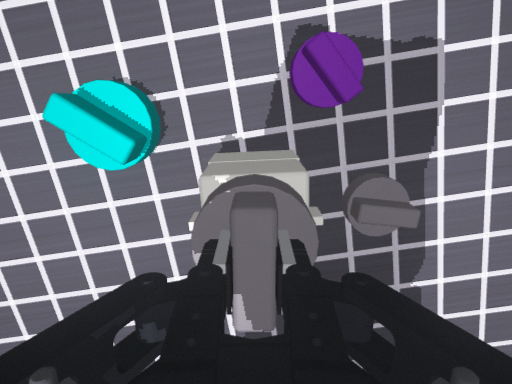

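Gripped: 17.9 mm on the 20 mm bar, with the cap bar between the fingers. The post is at about (0.476,0.253), angle ≈16.7°, and both cameras agree. Lifting.

```bash
python3 -m handwheel '[[0,0,-0.4,0,0,0],[0,0,-0.8,0,0,0],[0,0,-0.8,0,0,0],[0,0,-0.8,0,0,0],[0,0,-0.8,0,0,0],[0,0,0,0,0,0]]'
python3 - <<'E'
from h import *
s=bot.observe(); print(np.round(s["position"],4),np.round(s["tool_rot"],4),s["clock"],s["force"],s["moment"],s["grip_width"])
f=bot.grab_frame("scene"); crop(f,110,110,240,240,4,"pics/s4.png")
f=bot.grab_frame("wrist"); cv2.imwrite("pics/w5.png",f["pixels"])
E
```

```text
clock: 6.45
position: [0.4961, -0.2435, 0.2058]
tool_rot: [3.141, -0.002, -0.157]
force: [0.2, 0.2, -3.3]
grip_width: 0.018
[ 0.4961 -0.2435  0.2058] [ 3.1413e+00 -2.0000e-03 -1.5710e-01] 6.45 [ 0.23384164  0.18474118 -3.31070098] [-0.02891827  0.01732063 -0.02659886] 0.01801449148756875
```

View pics/s4.png

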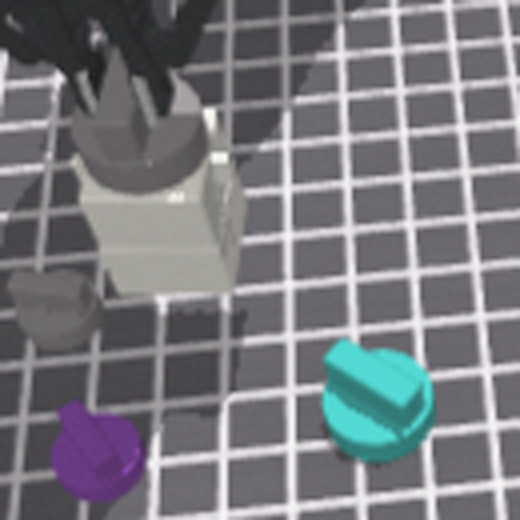

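View pics/w5.png

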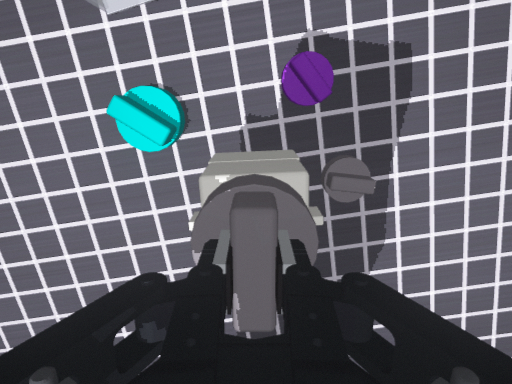

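```bash
python3 - <<'E'
import cv2
a=cv2.imread("pics/w5.png")[140:250,185:330]; cv2.imwrite("pics/w5c.png",cv2.resize(a,None,fx=5,fy=5,interpolation=cv2.INTER_CUBIC))
E
```

```text
(no output)
```

View pics/w5c.png

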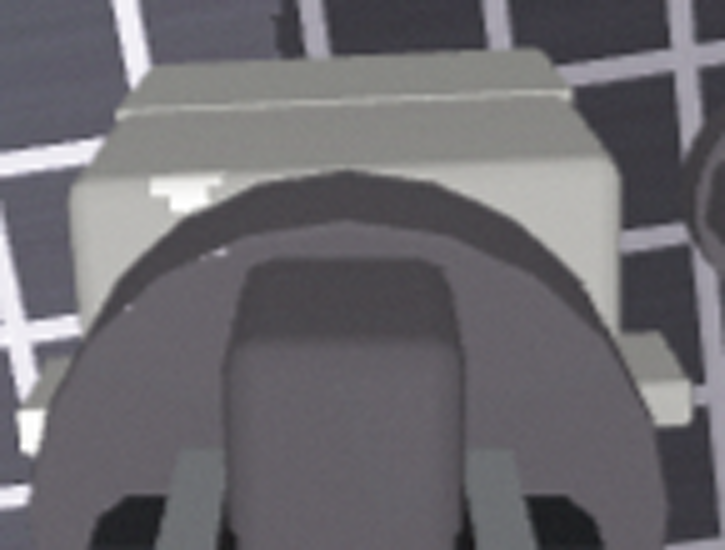

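```bash
python3 - <<'E'
from h import *
f=bot.grab_frame("wrist"); s=bot.observe(); p=s["position"]; print(p,s["tool_rot"])
P=lambda x,y,z: atz(f,(185+(x+.5)/5-.5,140+(y+.5)/5-.5),z)
for a,b,z in [((72,183),(620,160),p[2]-.031),((148,66),(543,49),p[2]-.115)]:
    A=P(*a,z);B=P(*b,z);d=A-B; th=np.arctan2(d[1],d[0])-np.pi/2
    c=(A+B)/2-0.032*np.array([np.cos(th),np.sin(th),0])
    print(np.degrees(th),np.linalg.norm(d),c, c-p)
for n,z in [("scene",.01),("top",.01)]:
    f=bot.grab_frame(n)
    R=np.array(f["R"]); print(n, -R.T@f["t"])
E
```

```text
[ 0.49518306 -0.24318639  0.2037901 ] [-3.14128152e+00  1.13943884e-03 -1.57103284e-01]
-6.464734042487398 0.061910239719355296 [ 0.49332308 -0.24347402  0.1727901 ] [-0.00185998 -0.00028763 -0.031     ]
-6.460150936738314 0.06495496455624246 [ 0.49347833 -0.24328289  0.0887901 ] [-1.70473340e-03 -9.64958301e-05 -1.15000000e-01]
scene [ 1.02002692 -0.07892599  0.75261934]
top [ 0.34545667 -0.03868177  1.35212405]
```

```bash
python3 -m handwheel '[[0,0,0,0,0,-0.0213],[0,0,0,0,0,-0.0213],[0,0,0,0,0,-0.0213],[0.1,-0.5,0,0,0,0],[0.1,-0.9,0,0,0,0],[0.1,-1,0,0,0,0],[0.1,-1,0,0,0,0],[0.1,-1,0,0,0,0]]'
python3 -m handwheel '[[0.1,-1,0,0,0,0],[0.1,-1,0,0,0,0],[0.1,-1,0,0,0,0],[0.1,-1,0,0,0,0],[0.1,-1,0,0,0,0],[0.1,-1,0,0,0,0],[0.1,-1,0,0,0,0],[0.1,-1,0,0,0,0]]'
python3 -m handwheel '[[0.1,-1,0,0,0,0],[0.1,-1,0,0,0,0],[0.1,-1,0,0,0,0],[0.1,-0.5,0,0,0,0],[0,0,0,0,0,0],[0,0,0,0,0,0],[0,0,0,0,0,0],[0,0,0,0,0,0]]'
python3 - <<'E'
from h import *
f=bot.grab_frame("wrist"); cv2.imwrite("pics/w6.png",f["pixels"])
s=bot.observe(); print(np.round(s["position"],4),np.round(s["tool_rot"],4),s["qpos"],s["clock"],s["force"],s["moment"],s["grip_width"])
for d in bot.trace(f,"post"): print(d["score"],d["point"])
np.savez("w6.npz",**{k:f[k] for k in ["vertical_fov","cx","cy","R","t"]})
E
```

```text
clock: 7.7
position: [0.4807, -0.1319, 0.2043]
tool_rot: [-3.141, 0.0, 0.241]
force: [0.2, -0.8, -3.5]
grip_width: 0.0181
clock: 8.7
position: [0.4514, 0.0668, 0.2044]
tool_rot: [-3.141, 0.0, 0.241]
force: [0.4, 0.5, -4.1]
grip_width: 0.0183
clock: 9.7
position: [0.4408, 0.1521, 0.2046]
tool_rot: [3.141, 0.0, 0.243]
force: [0.5, -0.7, -2.4]
grip_width: 0.0181
[0.4408 0.1522 0.2046] [ 3.1415 -0.      0.2436] [-0.14922879  0.32659929 -0.38187352  2.0175357   0.16340078  0.82617706
 -1.95115061] 9.75 [ 0.75831737  0.01937775 -3.73429281] [-0.00570746 -0.04056906 -0.04239647] 0.018171314100253563
0.63 [169.1, 111.3]
```

View pics/w6.png

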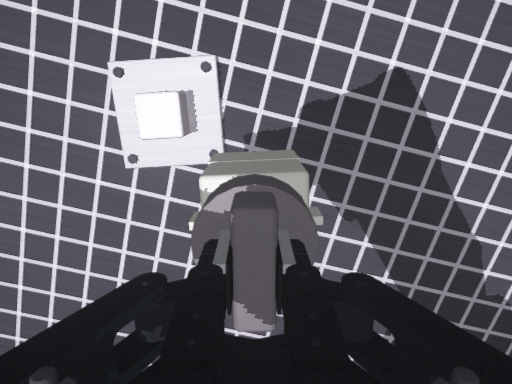

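```bash
python3 - <<'E'
import cv2
a=cv2.imread("pics/w6.png"); cv2.imwrite("pics/w6c.png",cv2.resize(a[45:180,95:320],None,fx=3.5,fy=3.5,interpolation=cv2.INTER_CUBIC))
E
```

```text
(no output)
```

View pics/w6c.png

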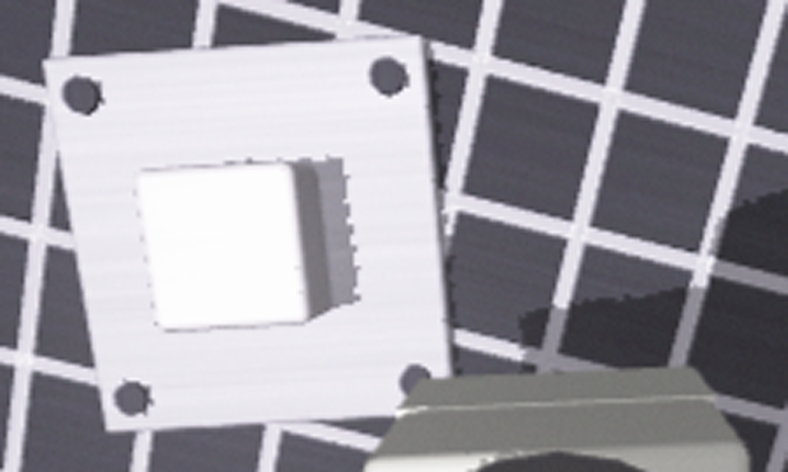

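```bash
python3 - <<'E'
from h import *
f=dict(np.load("w6.npz"))
s=bot.observe();p=s["position"]
P=lambda x,y,z: atz(f,(95+(x+.5)/3.5-.5,45+(y+.5)/3.5-.5),z)
def an(C):
    o=[]
    for i in range(4):
        d=C[(i+1)%4]-C[i]; o.append(((np.degrees(np.arctan2(d[1],d[0]))+45)%90-45, np.linalg.norm(d[:2])))
    return np.round(o,4).tolist()
for q,z in [([(82,95),(389,76),(414,380),(132,398)],.01),([(138,172),(292,163),(305,322),(160,330)],.045)]:
    C=np.array([P(x,y,z) for x,y in q]); print(C.mean(0),an(C))
c=[P(x,y,.01) for x,y in [(45,62),(425,37),(107,430)]]; print((c[1]+c[2])/2,np.linalg.norm(c[0]-c[1]),np.linalg.norm(c[0]-c[2]),an(np.array([*c,c[0]]))[:1],np.degrees(np.arctan2(*(c[0]-c[2])[1::-1])))
# jar
from h import *
a=cv2.imread("pics/w6.png")
A=P(428,378,p[2]-.115);B=P(692,368,p[2]-.115);d=A-B;th=np.arctan2(d[1],d[0])-np.pi/2
print(np.degrees(th),np.linalg.norm(d),(A+B)/2-.032*np.array([np.cos(th),np.sin(th),0])-p)
E
```

```text
[0.47451535 0.25398531 0.01      ] [[17.2867, 0.0886], [16.6504, 0.0875], [17.6618, 0.0875], [17.3319, 0.0881]]
[0.47462215 0.2529013  0.045     ] [[17.1667, 0.0406], [15.1485, 0.0412], [17.1144, 0.0397], [16.4019, 0.0412]]
[0.47479862 0.25286011 0.01      ] 0.10879314609140467 0.10698132529640539 [[17.4628, 0.1088]] 17.098644730705768
16.17578673899847 0.06193244803270756 [-0.00107265 -0.00173919 -0.115     ]
```

```bash
python3 -m handwheel '[[0,0,0,0,0,-0.002],[0.6,-0.89,0,0,0,0],[0.6,-0.89,0,0,0,0],[0.6,-0.89,0,0,0,0],[0.6,-0.89,0,0,0,0],[0,0,0.7,0,0,0],[0,0,0.5,0,0,0],[0,0,0,0,0,0]]'
python3 -m handwheel '[[0,0,0,0,0,0],[0,0,0,0,0,0],[0,0,0,0,0,0]]'
python3 - <<'E'
from h import *
s=bot.observe(); print(np.round(s["position"],4),np.round(s["tool_rot"],4),s["clock"],s["force"],s["moment"],s["grip_width"],s["qpos"])
f=bot.grab_frame("scene"); a=cv2.resize(f["pixels"][100:205,305:415],(440,420),interpolation=2); 
f=bot.grab_frame("top"); b=cv2.resize(f["pixels"][190:280,125:200],(350,420),interpolation=2); cv2.imwrite("pics/st5.png",np.hstack([a,b]))
E
```

```text
clock: 10.8
position: [0.4756, 0.2528, 0.1735]
tool_rot: [3.141, 0.002, 0.256]
force: [0.1, -0.9, -3.3]
grip_width: 0.0183
clock: 11.18
position: [0.4763, 0.2538, 0.1749]
tool_rot: [-3.142, -0.001, 0.257]
force: [-0.6, 0.0, -2.0]
grip_width: 0.0182
[0.4763 0.2538 0.1749] [-3.1415e+00 -5.0000e-04  2.5670e-01] 11.175 [-0.61145763  0.04300334 -2.03547303] [-0.01866801 -0.05546108 -0.00299072] 0.01820779787401639 [-0.31969091  0.47823738 -0.37610292  1.86772279  0.229725    0.83735296
 -2.12622049]
```

View pics/st5.png

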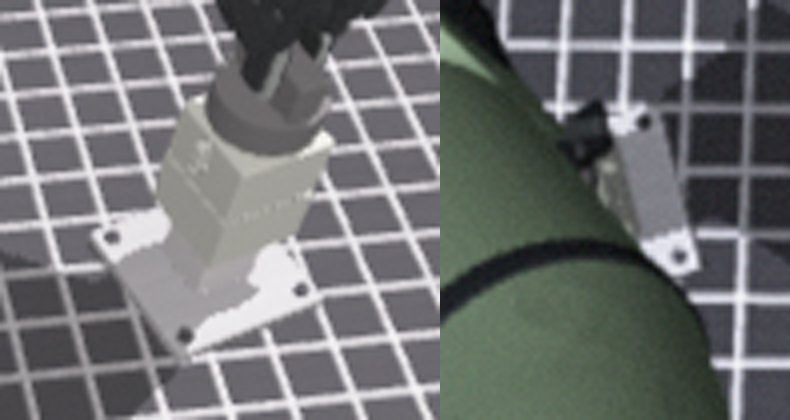

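The jar sits over the spigot and is square with the plate. I'll go down gradually and watch the force.

```bash
python3 -m handwheel '[[0,0,0.3,0,0,0],[0,0,0.3,0,0,0],[0,0,0.2,0,0,0],[0,0,0,0,0,0]]'
python3 -m handwheel '[[0,0,0.16,0,0,0],[0,0,0,0,0,0]]'
```

```text
clock: 11.78
position: [0.4759, 0.2538, 0.154]
tool_rot: [3.141, 0.001, 0.257]
force: [-0.3, -0.0, -3.5]
grip_width: 0.0184
clock: 12.02
position: [0.476, 0.2538, 0.1504]
tool_rot: [3.142, 0.0, 0.257]
force: [1.0, -0.2, -2.0]
grip_width: 0.0181
```

```bash
python3 -m handwheel '[[0,0,0.3,0,0,0],[0,0,0.3,0,0,0],[0,0,0.16,0,0,0],[0,0,0,0,0,0]]'
python3 -m handwheel '[[0,0,0.16,0,0,0],[0,0,0,0,0,0],[0,0,0.1,0,0,0],[0,0,0,0,0,0]]'
```

```text
clock: 12.52
position: [0.4759, 0.2538, 0.1312]
tool_rot: [3.141, 0.001, 0.257]
force: [-0.3, 0.0, -3.3]
grip_width: 0.0183
clock: 13.02
position: [0.4763, 0.2539, 0.1251]
tool_rot: [3.142, -0.0, 0.257]
force: [0.9, 0.0, -0.9]
grip_width: 0.0183
```

```bash
python3 -m handwheel '[[0,0,0.08,0,0,0],[0,0,0,0,0,0]]'
python3 -m handwheel '[[0,0,0.08,0,0,0],[0,0,0,0,0,0]]'
```

```text
clock: 13.28
position: [0.4766, 0.2537, 0.1238]
tool_rot: [3.141, -0.001, 0.256]
force: [-2.4, -4.7, 15.1]
grip_width: 0.0183
clock: 13.52
position: [0.4767, 0.2537, 0.1221]
tool_rot: [3.141, -0.001, 0.256]
force: [-3.7, -5.1, 21.5]
grip_width: 0.018
```

```bash
python3 - <<'E'
from h import *
s=bot.observe(); print(np.round(s["position"],4),s["force"],s["moment"],s["clock"])
f=bot.grab_frame("scene"); cv2.imwrite("pics/s6.png",cv2.resize(f["pixels"][100:205,305:415],(770,590)[::1],interpolation=2))
th=np.radians(17.1)
for z in (0.01,0.015,.094): print(z,[np.round((proj(f,[.4748+.032*(a*np.cos(th)-b*np.sin(th)),.2533+.032*(a*np.sin(th)+b*np.cos(th)),z])-[305,100])*[7,590/105]) for a,b in [(1,1),(1,-1)]])
f=bot.grab_frame("wrist"); cv2.imwrite("pics/w7.png",f["pixels"])
E
```

```text
[0.4767 0.2537 0.1221] [-3.74331249 -5.14073709 21.50430024] [-1.28964474  0.8849429  -0.03710294] 13.525
0.01 [array([482., 398.]), array([335., 444.])]
0.015 [array([486., 391.]), array([338., 437.])]
0.094 [array([549., 278.]), array([391., 326.])]
```

View pics/s6.png

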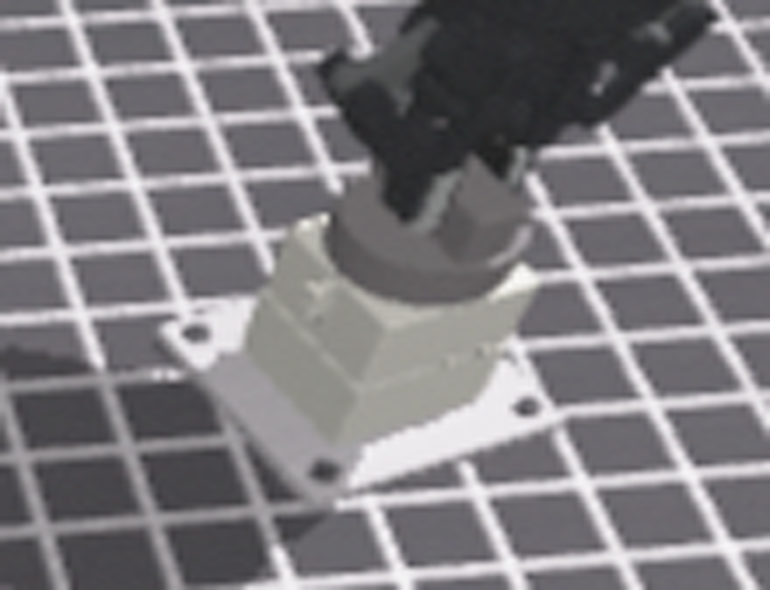

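View pics/w7.png

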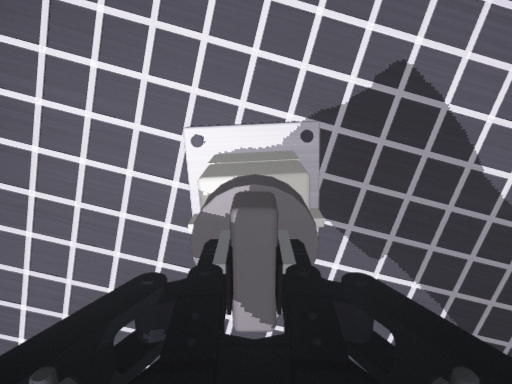

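Fully home: the jar's lower corner shows at (335,442), predicted (335,444). I'll ease the push, then unscrew.

```bash
python3 -m handwheel '[[0,0,-0.06,0,0,0],[0,0,0,0,0,0]]'
python3 -m handwheel '[[0,0,0,0,0,-0.015],[0,0,0,0,0,-0.02],[0,0,0,0,0,-0.02],[0,0,0,0,0,0]]'
python3 - <<'E'
from h import *
s=bot.observe(); print(np.round(s["position"],4),np.round(s["tool_rot"],3),s["force"],s["moment"],s["clock"],s["qpos"][6],s["joint_efforts"][6])
E
```

```text
clock: 13.88
position: [0.4766, 0.2538, 0.1236]
tool_rot: [3.141, -0.001, 0.257]
force: [-2.2, -4.0, 16.5]
grip_width: 0.0182
clock: 14.38
position: [0.4771, 0.2546, 0.1237]
tool_rot: [-3.141, -0.003, 0.604]
force: [0.1, 0.1, 15.5]
grip_width: 0.0184
[0.4771 0.2546 0.1237] [-3.141e+00 -3.000e-03  6.040e-01] [ 0.0941563   0.09899408 15.51445079] [-0.07717425  0.14724229 -0.12339547] 14.375 -1.8781528113038906 1.6316212713718414
```

```bash
python3 -m handwheel '[[0,0,0,0,0,-0.02],[0,0,0,0,0,-0.02]]'
python3 - <<'E'
from h import *
s=bot.observe(); print(np.round(s["tool_rot"],3),s["force"],s["moment"],s["clock"],s["qpos"][6],s["joint_efforts"][6])
f=bot.grab_frame("wrist"); cv2.imwrite("pics/w8.png",f["pixels"])
E
```

```text
clock: 14.62
position: [0.4769, 0.255, 0.1238]
tool_rot: [3.141, -0.003, 0.858]
force: [-2.3, 0.9, 14.3]
grip_width: 0.0183
[ 3.141e+00 -3.000e-03  8.580e-01] [-2.31501711  0.86398773 14.32619756] [ 0.21550006  0.52113886 -0.1931892 ] 14.625 -1.668563396825122 -2.659648060798645
```

View pics/w8.png

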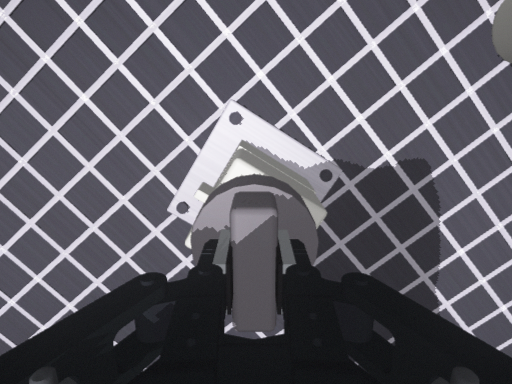

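```bash
python3 -m handwheel '[[0,0,-0.06,0,0,-0.02],[0,0,0,0,0,-0.02]]'
python3 -c "
from h import *
s=bot.observe(); print(s['moment'],s['qpos'][6])"
python3 -m handwheel '[[0,0,0,0,0,-0.008],[0,0,0,0,0,0]]'
python3 -c "
from h import *
s=bot.observe(); print(s['moment'],s['qpos'][6])"

```

```text
clock: 14.92
position: [0.4766, 0.2548, 0.125]
tool_rot: [3.141, -0.002, 1.109]
force: [-1.5, 1.2, 11.6]
grip_width: 0.0184
[ 0.26480941  0.35862097 -0.16462045] -1.4578829678484277
clock: 15.18
position: [0.4768, 0.2546, 0.1249]
tool_rot: [3.141, -0.002, 1.156]
force: [-0.5, -0.4, 11.2]
grip_width: 0.0182
[0.12010135 0.22425877 0.05471291] -1.4184906883018962
```

```bash
python3 -m handwheel '[[0,0,0,0,0,-0.008]]'
python3 -c "
from h import *
s=bot.observe(); print(s['moment'],s['qpos'][6])"
python3 -m handwheel '[[0,0,0,0,0,-0.008]]'
python3 -c "
from h import *
s=bot.observe(); print(s['moment'],s['qpos'][6])"

```

```text
clock: 15.3
position: [0.4767, 0.2547, 0.125]
tool_rot: [3.14, -0.002, 1.207]
force: [-0.1, 0.6, 11.9]
grip_width: 0.0182
[ 0.14753228  0.31949837 -0.05353952] -1.3765575712870126
clock: 15.42
position: [0.4767, 0.2547, 0.125]
tool_rot: [3.14, -0.002, 1.258]
force: [-1.1, 1.5, 11.5]
grip_width: 0.018
[ 0.2422811   0.28644653 -0.01214076] -1.333905380808834
```

Turning torque vanished at bar ≈55° from the jar's x, and Fz ≈12 N matches the seal. I'll stop turning and lift gently as a test.

```bash
python3 -m handwheel '[[0,0,-0.08,0,0,0],[0,0,0,0,0,0]]'
python3 -m handwheel '[[0,0,-0.12,0,0,0],[0,0,0,0,0,0]]'
python3 - <<'E'
from h import *
s=bot.observe(); print(s["moment"],s["force"])
f=bot.grab_frame("scene"); cv2.imwrite("pics/s7.png",cv2.resize(f["pixels"][100:205,305:415],(770,590)[::1],interpolation=2))
E
```

```text
clock: 15.68
position: [0.4766, 0.2544, 0.1266]
tool_rot: [3.141, -0.001, 1.256]
force: [2.0, 1.3, 6.8]
grip_width: 0.0182
clock: 15.92
position: [0.4761, 0.2538, 0.1291]
tool_rot: [-3.142, 0.0, 1.256]
force: [-0.5, -1.3, -0.4]
grip_width: 0.018
[-0.01958556 -0.00618786  0.01439008] [-0.51518182 -1.32652386 -0.39842878]
```

View pics/s7.png

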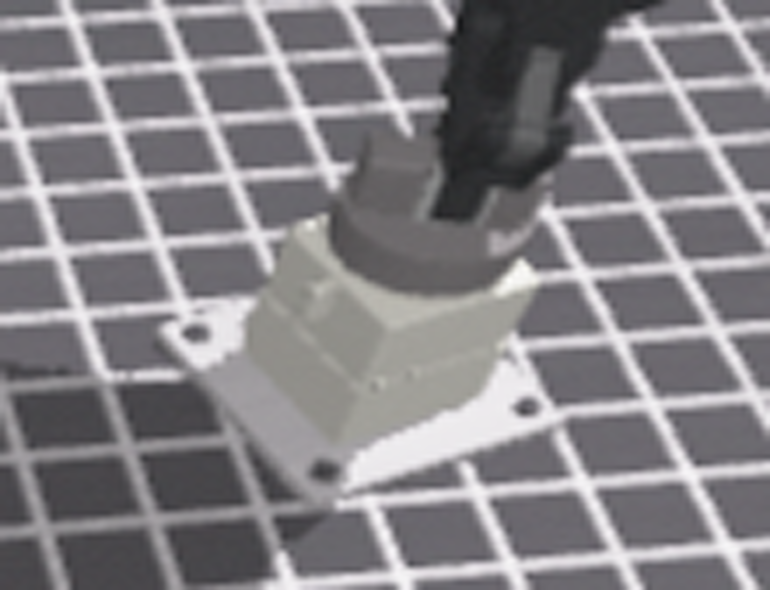

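```bash
python3 -m handwheel '[[0,0,-0.2,0,0,0],[0,0,-0.2,0,0,0],[0,0,-0.2,0,0,0],[0,0,-0.3,0,0,0],[0,0,-0.3,0,0,0],[0,0,-0.25,0,0,0],[0,0,0,0,0,0],[0,0,0,0,0,0]]'
python3 - <<'E'
from h import *
s=bot.observe(); print(np.round(s["position"],4),np.round(s["tool_rot"],4),s["moment"],s["force"],s["clock"])
f=bot.grab_frame("scene"); cv2.imwrite("pics/s8.png",cv2.resize(f["pixels"][100:205,305:415],(770,590)[::1],interpolation=2))
for n,z,o in [("mouth",.114,0),("cap edge",s["position"][2]-.027,0)]: print(n,np.round((proj(f,[.4748,.2533,z])-[305,100])*[7,590/105]))
f=bot.grab_frame("wrist"); cv2.imwrite("pics/w9.png",f["pixels"])
E
```

```text
clock: 16.98
position: [0.4761, 0.2538, 0.1652]
tool_rot: [-3.141, 0.0, 1.256]
force: [-0.0, -1.0, -0.5]
grip_width: 0.0183
[0.4761 0.2538 0.1652] [-3.1415e+00  2.0000e-04  1.2558e+00] [-0.02088928 -0.01477654  0.00920303] [-0.04518939 -0.97943948 -0.53266893] 16.975
mouth [432. 217.]
cap edge [451. 177.]
```

View pics/s8.png

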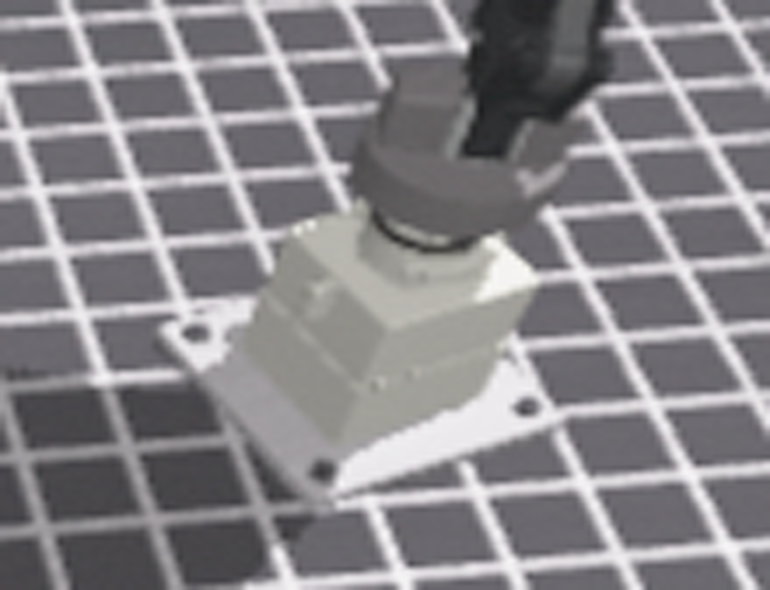

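View pics/w9.png

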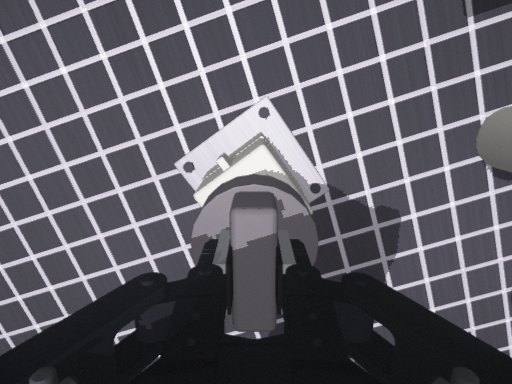

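The cap is clear of the mouth, with the rim visible at (425,240) below it. The jar's lower corner is unchanged at about (333,441), so it is still home. The cap is level with roughly a 25 mm gap. Handing in.

```bash
python3 -c "
from workcell import bot
print(bot.job_done())"
```

```text
the job is handed in; nothing more can be done
None
```

I lifted the jar by its cap bar and pressed it fully down on the post. I then unscrewed the cap anticlockwise until it came free and lifted it straight up. It was handed in at 17 s of the 51 s allowed, with the gripper still holding the cap over the mouth.

**Last checks:**
- **Jar on the post:** its lower corner appears within about 2 px (enlarged) of where a fully seated jar should. It did not move when the cap was unscrewed or lifted.
- **Cap coming free:** turning torque fell to about zero with the bar about 55° from the jar's x. I made one further 3° step to confirm this before stopping.
- **Cap at the end:** it is level, held at 18 mm finger opening, with its lower edge about 25 mm above the mouth. The wrist reads -0.5 N, which matches the cap's weight alone.
- **Forces:** the highest wrist force I read was about 22 N, while pressing the jar home.

**Disagreements:**
- The finger opening reads 18 mm on a 20 mm bar, which I put down to soft pads.
- The grip is about 1 mm off the jar's axis.

No check failed. The flowerpot, bottle, tub and look-alike caps were not touched.

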